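# Release the sprung panel stop and hold its rod at the length mark

### The arm

A 6-joint arm with a two-finger parallel gripper is mounted at the origin on the work surface. World frame = base frame: x ahead of the robot, y to its left, z up, the work surface at z = 0. Lengths are in m, angles in rad, forces in N, time in s.
With the tool pointing down it reaches from about 0.35 to 0.775 m from the base axis. Payload 7.3 kg.
Tool frame: the origin (TCP) lies at the very end of the fingers, on their centre line; the grasp point (between the pads) lies 19 mm behind it (pinch_z is the distance from the TCP to the grasp point, in m); z points along the fingers, y is the line along which they close (so a half turn about z gives the same grasp; the last joint's range is limited). The gripper opens to 92 mm and grips with 3 to 60 N. Pads are 19 mm wide; open, the fingers measure 130 mm over their backs; the gripper's body (75 mm by 190 mm) begins 47 mm behind the grasp point.
Start: joints at [0.962, 0.342, 1.524, -0, 1.275, -0.146], TCP at [0.234, 0.47, 0.227] pointing down, gripper open.
Joint ranges: [-2.53, 2.53], [-0.77, 2.02], [0.04, 2.7], [-1, 4.14], [0.28, 2.66], [-3.11, 3.11]. Speed limits (rad/s): [2.57, 2.57, 3.14, 3.14, 3.14, 3.14].

### API

Orientations are given as [roll, pitch, yaw] about the fixed x, y, z axes, in that order (R = Rz(yaw) Ry(pitch) Rx(roll)).
In Python, from cell import * gives the robot as it stands.
- The arm moves only by the tool arm_command, never from a script. Its arguments are lists of equal length, an entry for each row: "fingers": the gripper command: -1 is fully open, 1 is shut, values between are in proportion; "travel": the shift along the tool's x, y, z in m, a list of three; "dr": the turn, a rotation vector about the tool's x, y, z in degrees, a list of three. In form: {"fingers": [fingers, ...], "travel": [[x, y, z], ...], "dr": [[wx, wy, wz], ...]}. A call has 1 to 8 rows; each row is the pose to reach, as a shift and turn from the pose commanded when the call began, along the tool's axes at that moment; what a row does not reach only later rows make up. A row lasts 1/12 s, in which the tool goes at most 41.7 mm and 7.16 degrees, less where a joint would pass 70% of its speed; a pose out of reach is approached as far as the arm can. A call with a gripper value outside its range is refused whole. The fingers move at their own pace and stop on an object; "squeeze" is the grip in N (left out, the last holds). Time passes only in rows, so rows that repeat a pose let the fingers close. It gives the time, the measured TCP pose, the force, the opening and the grip force at its end, in the units of the state.
- observe(): the state, without advancing time (a new reading comes with each control period).
- read_camera(name): name is "side" or "top"; returns a dict with "color" (480x640x3 uint8, blue, green, red), "z_map" (480x640 float32, m along the optical axis (not along the pixel's ray), 0 where there is no reading), "fx", "fy", "cx", "cy" (pixels), "R" (3x3) and "t" (3): a world point X has camera coordinates R X + t. Camera axes: x right, y down, z forward; pixel columns grow to the right and rows downward; lengths in m; the calibration is good to about 2 mm. A picture is of the moment at which its call begins.
- hand_in(): hands the job in; it is judged then, once.
The state is a dict: "time": time; "qpos": joint angles; "qvel": joint speeds; "joint_efforts": joint torques, N m; "tool_pos": TCP position; "tool_rot": TCP orientation; "contact_force": force on the tool from outside, world axes, zero at the start; "torque": the same for the moment, N m; "opening": finger opening in m; "grip_force": force on a finger pad.
Only numpy, scipy, OpenCV 4.12 (cv2) and the standard library are available. Lean on these libraries where they do the work, as an engineer would, in place of code of your own. Each camera call takes 0.05 s, during which the arm holds its last target. There are 200 camera calls.

### The job

Free the sprung panel stop: turn its black handwheel, which has a crank knob, one full turn anticlockwise (seen from above). Then take the telescoping rod by its upright peg, pull it out against its spring until its pointer is in line with the blade of the marker clip on the rule, and finish while still holding it there, steady, in the gripper. Leave the things lying about where they are.

Things in the scene. Friction and masses are not known exactly. Their poses are not given: they have to be found in the camera images.
- stop: The sprung panel stop, fixed to the bench: a grey base plate 410 x 130 x 12 mm carrying a square aluminium spring housing with a telescoping rod, a black handwheel above the housing, and a steel rule alongside the rod. Origin on the bench, under the rod's axis. Its x axis is level and is the direction in which the rod pulls out; z is up; the rule lies on the y side. The rod's axis is 40 mm above the bench. It never moves during the job.
- hub (a point): Centre of the handwheel's upper face, on its vertical axis, 106 mm above the bench. The wheel is a black disc 138 mm across and 10 mm thick; a steel screw end 12 mm across shows at its centre (7 mm above the face at the start) and rises 8 mm a turn as the wheel is loosened.
- knob_center (a point): Centre (half-way up) of the wheel's upright crank knob: a bare aluminium cylinder 20 mm across and 50 mm tall (107 to 157 mm above the bench), 52 mm from the wheel's axis, that spins freely on its own pin.
- wheel (a joint): Turn of the handwheel in rad: 0 clamped (as it starts), growing anticlockwise seen from above; a stop at 6.7. It stays where it is left and turns with 0.1 N m or so. The screw's tip blocks the rod until the wheel is beyond about 5.2 rad.
- peg (a point): Centre of the free part of the rod's pull peg: a dark steel upright round peg 18 mm across at the rod's outer end, standing from the rod's upper side (47 mm above the bench) to 100 mm above the bench. At the start it is 55 mm beyond the outer tube's mouth. This point is 75 mm above the bench and moves with the rod.
- rod (a joint): How far the rod is pulled out, in m: 0 fully in (as it starts), 0.13 at its stop. Its spring pulls it back in with about 4 N at 0 and 7 N more for every 100 mm; let go, it springs back.
- pointer (a point): Tip of the rod's pointer: a thin steel blade (3 mm wide along the rod) that sticks out sideways from the foot of the pull peg over the rule, 51 mm from the rod's axis, 41 mm above the bench. It is exactly beside the peg's axis and moves with the rod.
- mark (a point): The length mark: the upright blade (3 mm thick, top 50 mm above the bench) of the small dark marker clip set on the rule. The point is at the blade's end that faces the rod, 55 mm from the rod's axis; axes as those of the panel stop. It starts 60 to 110 mm beyond the pointer along the pull direction. The pointer passes clear of the clip. The clip is screwed fast.
- sanding_block: Bystander, loose: cork-faced hand sanding block, 110 x 60 x 34 mm. Origin at the centre of its underside.
- mixing_cup: Bystander, loose: white plastic mixing cup, 72 mm across, 85 mm high. Origin at the centre of its underside.
- tape_roll: Bystander, loose: roll of paper tape lying flat, 100 mm across, 25 mm high. Origin at the centre of its underside.
- filling_knife: Bystander, loose: broad steel filling knife with black handle, 190 mm long, lying flat. Origin at the joint of handle and blade, underside.
- filler_tin: Bystander, loose: tin of filler, 100 mm across, 115 mm high. Origin at the centre of its underside.
- hardener_jar: Bystander, loose: small jar, 56 mm across, 75 mm high. Origin at the centre of its underside.
- test_panel: Bystander, loose: grey coated test panel lying flat, 200 x 140 x 10 mm. Origin at the centre of its underside.

How it is judged:
By the outcome, as a careful person would: the job done as asked, in the order asked, and still so for the second after the job is handed in, while the arm keeps its last pose, push and grip.
It also fails if it takes over 64 s, if anything falls off the work surface, if the arm or the gripper's body presses on something with over 40 N, if the wrist force passes 120 N, or if a joint passes its speed limit or range.

## Working session

There is one attempt and no reset: what is moved stays moved. The work goes in short steps, Python scripts to look and compute and a tool call to move; the robot and the scene stay as the last step left them, time stands still between calls to the robot, and variables do not carry over. Pictures are saved under pics/ and viewed, at most 10 in all, crops included, and the job is handed in when it is done.

Besides the shell and the picture viewer there is one more tool, called after "Emit:" in YAML: its name, and indented under it one key for each argument. arm_command: Moves the arm, as the interface text tells. Its arguments: {"type":"object","properties":{"fingers":{"type":"array","items":{"type":"number"}},"travel":{"type":"array","items":{"type":"array","items":{"type":"number"}}},"dr":{"type":"array","items":{"type":"array","items":{"type":"number"}}},"squeeze":{"type":"number"}},"required":["fingers","travel","dr"]}

```bash
mkdir -p pics; cat > h.py <<'E'
from cell import *
import numpy as np, cv2
def ray(c,u,v):
    R=np.array(c["R"]);t=np.array(c["t"])
    d=R.T@np.array([(u-c["cx"])/c["fx"],(v-c["cy"])/c["fy"],1.]);return -R.T@t,d
def onz(c,u,v,z):
    o,d=ray(c,u,v);return o+d*(z-o[2])/d[2]
def proj(c,X):
    p=np.array(c["R"])@np.array(X)+np.array(c["t"]);return c["fx"]*p[0]/p[2]+c["cx"],c["fy"]*p[1]/p[2]+c["cy"]
E
python3 - <<'E'
from h import *
for n in("top","side"):
    c=read_camera(n);cv2.imwrite(f"pics/{n}0.png",c["color"]);np.save(f"{n}0.npy",c,allow_pickle=True)
    R=np.array(c["R"]);print(n,-R.T@np.array(c["t"]),R.round(2).tolist(),c["fx"])
print({k:np.round(v,3) for k,v in observe().items()})
E
```

```text
top [0.23650048 0.00729074 1.79142154] [[-0.0, -1.0, 0.01], [-0.98, 0.0, -0.17], [0.17, -0.01, -0.98]] 579.3677923279822
side [ 0.50597323 -0.98362     0.71211707] [[1.0, -0.06, -0.01], [-0.04, -0.52, -0.85], [0.05, 0.85, -0.53]] 509.90431071227295
{'time': np.float64(0.1), 'qpos': array([ 0.962,  0.343,  1.525, -0.   ,  1.275, -0.146]), 'qvel': array([ 0.   , -0.001, -0.002,  0.001, -0.001, -0.   ]), 'joint_efforts': array([ 1.0000e-03, -4.3201e+01, -2.4469e+01,  7.2000e-02,  5.3000e-02,
       -0.0000e+00]), 'tool_pos': array([0.234, 0.47 , 0.226]), 'tool_rot': array([-3.14 , -0.   ,  2.679]), 'contact_force': array([-0.179,  0.228,  0.391]), 'torque': array([-0.027,  0.01 ,  0.061]), 'grip_force': np.float64(0.0), 'opening': np.float64(0.092)}
```

View pics/top0.png

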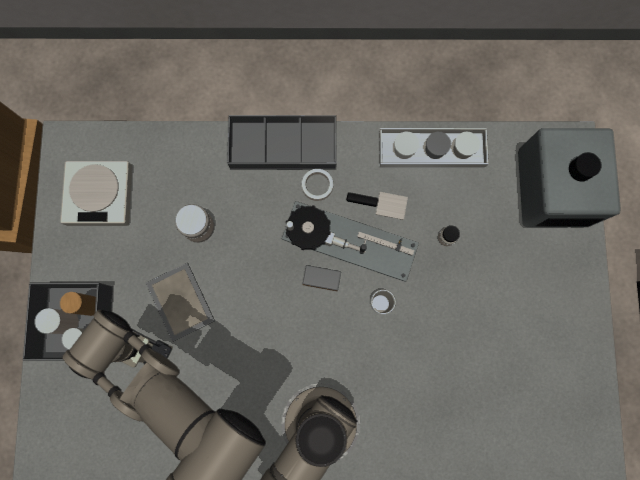

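View pics/side0.png

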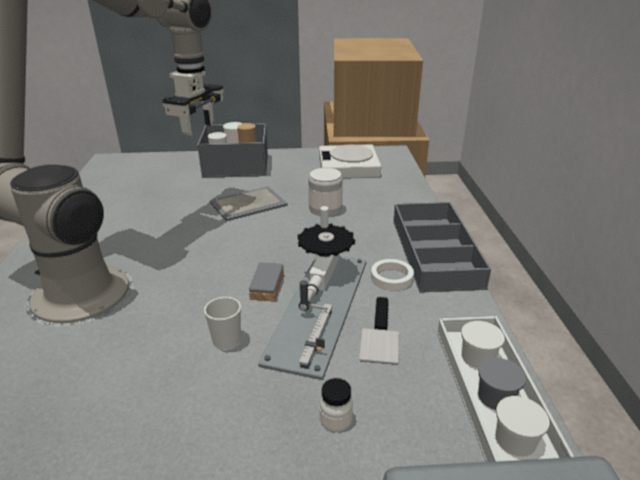

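Top view: wheel at (308,227), knob near (290,225), peg near (363,248), clip near (400,243). Side view: wheel (326,239), knob (324,215), peg (304,293), clip (320,345). I'll enlarge both.

```bash
python3 - <<'E'
import cv2,numpy as np
a=cv2.imread("pics/top0.png")[195:285,275:425];b=cv2.imread("pics/side0.png")[200:380,255:375]
a=cv2.resize(a,None,fx=5,fy=5,interpolation=cv2.INTER_CUBIC);cv2.imwrite("pics/topc.png",a)
b=cv2.resize(b[:150],None,fx=4,fy=4,interpolation=cv2.INTER_CUBIC);cv2.imwrite("pics/sidec.png",b)
E
```

```text
(no output)
```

View pics/topc.png

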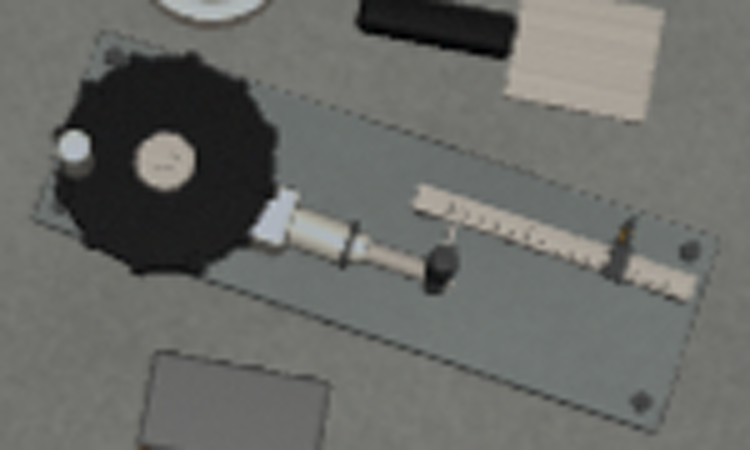

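View pics/sidec.png

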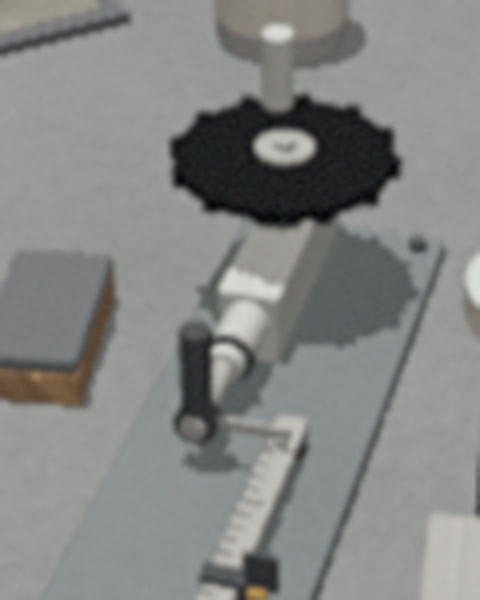

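The top crop shows the plate corners at (100,30), (35,218), (660,432) and (718,238), the knob top at (75,145), the hub at (165,163), the peg top at (442,257) and the clip blade's near end at (612,280). The side crop shows the knob, the peg and the pointer over the rule, with the clip at about (225,577).

```bash
cat >> h.py <<'E'
def load(n): return np.load(n+"0.npy",allow_pickle=True).item()
E
python3 - <<'E'
from h import *
t=load("top");s=load("side")
T=lambda u,v,z:onz(t,275+(u+.5)/5-.5,195+(v+.5)/5-.5,z)
S=lambda u,v,z:onz(s,255+(u+.5)/4-.5,200+(v+.5)/4-.5,z)
cs=[T(*p,.012) for p in((100,30),(35,218),(660,432),(718,238))]
print("corners",np.round(cs,4).tolist(),[np.linalg.norm(cs[i]-cs[i-1]).round(3) for i in range(4)])
# wheel: black mask
for n,c,b in(("top",t,(280,200,335,255)),("side",s,(290,220,362,257))):
    im=c["color"][b[1]:b[3],b[0]:b[2]];m=(im.max(2)<45).astype(np.uint8)
    k=max(cv2.findContours(m,0,2)[0],key=cv2.contourArea);h=cv2.convexHull(k)
    e=cv2.fitEllipse(h);print(n,"wheel",e, onz(c,e[0][0]+b[0],e[0][1]+b[1],.103).round(4))
print("screw",T(165,161,.112).round(4),S(285,147,.112).round(4))
print("knob",T(75,144,.157).round(4),S(278,33,.157).round(4))
print("peg",T(442,255,.1).round(4),S(196,330,.1).round(4))
print("ptr",T(452,225,.041).round(4),S(290,436,.041).round(4))
print("clip near end",T(612,277,.05).round(4),S(203,572,.05).round(4))
x=(cs[2]-cs[1])+(cs[3]-cs[0]);x/=np.linalg.norm(x);print("x",x.round(4),np.degrees(np.arctan2(x[1],x[0])))
E
```

```text
corners [[0.677, 0.0799, 0.012], [0.5565, 0.1198, 0.012], [0.4218, -0.2668, 0.012], [0.5432, -0.3065, 0.012]] [np.float64(0.409), np.float64(0.127), np.float64(0.409), np.float64(0.128)]
top wheel ((27.83675193786621, 27.536664962768555), (44.13454055786133, 44.774566650390625), 16.383047103881836) [0.5722 0.0365 0.103 ]
side wheel ((35.69991683959961, 19.82938003540039), (31.36846160888672, 56.38236999511719), 90.89486694335938) [0.5771 0.0256 0.103 ]
screw [0.5726 0.037  0.112 ] [0.5776 0.0261 0.112 ]
knob [0.5737 0.088  0.157 ] [0.5773 0.0818 0.157 ]
peg [ 0.5181 -0.1269  0.1   ] [ 0.5207 -0.1339  0.1   ]
ptr [ 0.5465 -0.138   0.041 ] [ 0.568  -0.1495  0.041 ]
clip near end [ 0.5126 -0.2343  0.05  ] [ 0.5188 -0.2597  0.05  ]
x [-0.3281 -0.9446  0.    ] -109.15652571110861
```

```bash
python3 - <<'E'
from h import *
t=load("top");s=load("side")
for p in([.677,.0799,.012],[.4218,-.2668,.012],[.5432,-.3065,.012]):
    print("pred side",np.round(proj(s,p),1))
def dep(c,u,v):
    z=c["z_map"][int(v),int(u)];o,d=ray(c,u,v);return (o+d*z).round(4)
print("top wheel",dep(t,312,218),dep(t,300,238),dep(t,308,227),"knob",dep(t,290,224),"peg",dep(t,363,246))
print("side wheel",dep(s,310,240),dep(s,342,240),"knob",dep(s,324,208),dep(s,324,215),"peg",dep(s,304,285),dep(s,304,295))
print("bench side",dep(s,230,260),"top",dep(t,250,260))
b=cv2.resize(s["color"][255:380,255:375],None,fx=4.8,fy=4.8,interpolation=cv2.INTER_CUBIC);cv2.imwrite("pics/sided.png",b)
E
```

```text
pred side [363.9 258.4]
pred side [255.1 362.4]
pred side [319.8 374.8]
top wheel [0.5993 0.024  0.1114] [0.5398 0.0595 0.1077] [0.5717 0.0358 0.1136] knob [0.5713 0.0867 0.1597] peg [ 0.5161 -0.1265  0.1048]
side wheel [0.5406 0.0214 0.1066] [0.6147 0.0223 0.103 ] knob [0.577  0.0816 0.1568] [0.5765 0.075  0.1417] peg [ 0.5212 -0.1389  0.0963] [ 0.5207 -0.1398  0.0715]
bench side [3.392e-01 1.132e-01 2.000e-04] top [ 0.4899  0.2184 -0.0007]
```

View pics/sided.png

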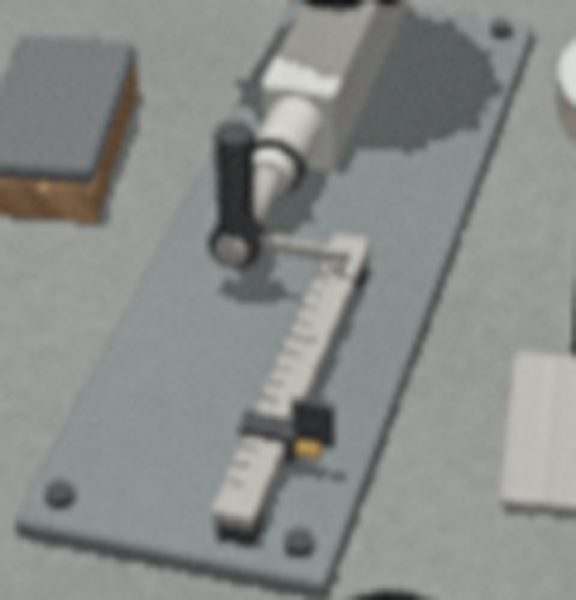

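Side view: the plate corners are 2–4 px off their predicted positions, so the cameras disagree by several mm. I'll use the arm as the reference: move above the knob and compare.

Emit:
arm_command:
  fingers: [-0.1,-0.1,-0.1,-0.1,-0.1,-0.1,-0.1,-0.1]
  travel:
    - [-0.02,-0.008,0]
    - [-0.05,-0.02,0]
    - [-0.085,-0.034,0]
    - [-0.12,-0.048,0]
    - [-0.155,-0.063,0]
    - [-0.19,-0.077,0]
    - [-0.225,-0.091,0]
    - [-0.26,-0.105,0]
  dr:
    - [0,0,-1]
    - [0,0,-2]
    - [0,0,-3]
    - [0,0,-4]
    - [0,0,-5]
    - [0,0,-6]
    - [0,0,-7]
    - [0,0,-7.3]
  squeeze: 20

```text
time: 0.77
tool_pos: [0.4209, 0.2581, 0.2265]
tool_rot: [-3.141, -0.0, 2.807]
contact_force: [0.8, 0.4, 0.1]
opening: 0.0512
grip_force: 0.0
```

Emit:
arm_command:
  fingers: [-0.1,-0.1,-0.1,-0.1,-0.1,-0.1,-0.1,-0.1]
  travel:
    - [-0.033,-0.018,0.005]
    - [-0.066,-0.037,0.01]
    - [-0.1,-0.055,0.015]
    - [-0.133,-0.073,0.02]
    - [-0.166,-0.092,0.025]
    - [-0.19,-0.105,0.027]
    - [-0.202,-0.1125,0.027]
    - [-0.202,-0.1125,0.027]
  dr:
    - [0,0,0]
    - [0,0,0]
    - [0,0,0]
    - [0,0,0]
    - [0,0,0]
    - [0,0,0]
    - [0,0,0]
    - [0,0,0]

```text
time: 1.43
tool_pos: [0.5751, 0.0846, 0.1988]
tool_rot: [-3.141, -0.001, 2.803]
contact_force: [0.0, 0.1, -0.2]
opening: 0.0506
grip_force: 0.0
```

```bash
python3 - <<'E'
from h import *
o=observe();p=o["tool_pos"];print(p.round(4),o["tool_rot"].round(4))
ims=[]
for n in("top","side"):
    c=read_camera(n);np.save(n+"1.npy",c,allow_pickle=True)
    u,v=proj(c,p);print(n,u,v)
    x0,y0=int(u)-40,int(v)-40
    im=cv2.resize(c["color"][y0:y0+80,x0:x0+80],None,fx=5,fy=5,interpolation=cv2.INTER_CUBIC)
    q=(int((u-x0+.5)*5),int((v-y0+.5)*5))
    cv2.drawMarker(im,q,(0,0,255),0,16);print(x0,y0)
    R=cv2.Rodrigues(np.array([0,0,o["tool_rot"][2]]))[0]
    for sg in(1,-1):
        e=p+sg*.0256*np.array([np.sin(o["tool_rot"][2]),-np.cos(o["tool_rot"][2]),0]);u2,v2=proj(c,e)
        cv2.drawMarker(im,(int((u2-x0+.5)*5),int((v2-y0+.5)*5)),(0,255,0),0,10)
    ims.append(im)
cv2.imwrite("pics/both1.png",np.hstack(ims))
E
```

```text
[0.5751 0.0846 0.1988] [-3.1409e+00 -6.0000e-04  2.8030e+00]
top 290.09987553098836 219.89824746040884
250 179
side 323.08649922072067 191.28598153641047
283 151
```

View pics/both1.png

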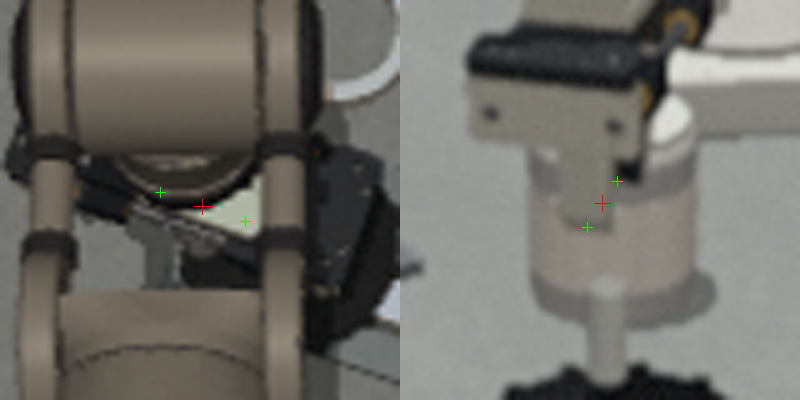

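The side view shows the near fingertip, about 50 px wide in the crop and centred at x≈587, with its lower edge at y≈232. The knob top is at (608,285). I'll measure the offset from this finger by depth.

```bash
python3 - <<'E'
from h import *
c=np.load("side1.npy",allow_pickle=True).item();yaw=2.803;p=np.array([.5751,.0846,.1988])
X=np.array([np.cos(yaw),np.sin(yaw),0]);Y=np.array([np.sin(yaw),-np.cos(yaw),0])
for v in range(182,201):
    r=[]
    for u in range(311,330):
        z=c["z_map"][v,u]
        if z<=0: r.append("  .  ");continue
        o,d=ray(c,u,v);q=o+d*z-p
        r.append("%4d/%3d/%3d"%(1e3*q@X,1e3*q@Y,1e3*q[2]) if abs(q@Y)<.09 else "  .  ")
    if v%2==0 or v>192: print(v," ".join(r))
E
```

```text
182   .     .     .      8/-42/ 41    6/-42/ 41    4/-41/ 41    1/-44/ 43    0/-43/ 42   -2/-42/ 42   -4/-40/ 41   -7/-44/ 43   -8/-39/ 41  -10/-38/ 41  -12/-35/ 40  -12/-29/ 37    1/ 29/ 10   -1/ 28/ 11  -34/-86/ 65   -6/ 27/ 12
184   .     .     .      8/-42/ 36    6/-42/ 36    5/-37/ 34    2/-42/ 37    0/-41/ 37   -2/-42/ 37   -4/-41/ 37   -6/-41/ 37   -9/-42/ 38  -12/-43/ 39  -12/-35/ 35  -12/-28/ 32    0/ 27/  6   -1/ 27/  6   -3/ 29/  5   -6/ 26/  7
186   .     .     .     10/-38/ 29    6/-41/ 31    4/-42/ 31    2/-42/ 32    0/-41/ 31   -3/-44/ 33   -4/-40/ 32   -6/-40/ 32   -9/-41/ 33  -10/-38/ 31  -12/-35/ 30  -11/-25/ 26    0/ 24/  2   -2/ 23/  3   -4/ 25/  2   -6/ 30/  0
188   .     .     .     .      7/-39/ 25    5/-39/ 25    1/-44/ 28    0/-39/ 26   -2/-41/ 27   -3/-38/ 26   -6/-40/ 27   -9/-43/ 29  -12/-43/ 29  -12/-36/ 26  -11/-25/ 21   .     .     .     .  
190   .     .     .     .      6/-42/ 21    5/-40/ 21    3/-38/ 20    0/-39/ 21   -1/-39/ 21   -4/-42/ 23   -6/-39/ 22   -8/-38/ 22  -10/-39/ 22  -12/-37/ 22  -12/-28/ 17   .     .     .     .  
192   .     .     . 
[... 724 characters left out ...]
.     .     .     .  
196   .     .     .     .     .      8/-29/  0    7/-24/ -1    3/-29/  1    0/-32/  3   -1/-32/  3   -2/-28/  1   -6/-32/  4   -8/-31/  3  -12/-37/  7  -11/-25/  1   .     .     .     .  
197   .     .     .     .     .     .     .     .     .     .     .     .     -8/-30/  0  -10/-28/  0  -11/-26/  0   .     .     .     .  
198   .     .     .     .     .     .     .     .     .     .     .     .     .     .     .     .     .     .     .  
199   .     .     .     .     .     .     .     .     .     .     .     .     .     .     .     .     .     .     .  
200   .     .     .     .     .     .     .     .     .     .     .     .     .     .     .     .     .     .     .
```

Measured against its own finger, the side camera reads about +2 mm in x and close to 0 in y and z. That puts the knob near (0.575, 0.0815). I'll descend and close gently, using the contact force to centre the grip.

Emit:
arm_command:
  fingers: [-0.1,-0.1,-0.1,-0.1,-0.1,-0.1,-0.1,-0.1]
  travel:
    - [-0.0005,-0.003,0.01]
    - [-0.0005,-0.003,0.022]
    - [-0.0005,-0.003,0.034]
    - [-0.0005,-0.003,0.046]
    - [-0.0005,-0.003,0.058]
    - [-0.0005,-0.003,0.068]
    - [-0.0005,-0.003,0.073]
    - [-0.0005,-0.003,0.073]
  dr:
    - [0,0,0]
    - [0,0,0]
    - [0,0,0]
    - [0,0,0]
    - [0,0,0]
    - [0,0,0]
    - [0,0,0]
    - [0,0,0]
  squeeze: 4

```text
time: 2.2
tool_pos: [0.5722, 0.0848, 0.1255]
tool_rot: [-3.141, -0.002, 2.807]
contact_force: [-0.3, -0.5, -1.1]
opening: 0.0503
grip_force: 0.0
```

Emit:
arm_command:
  fingers: [0.2,0.4,0.5,0.6,0.65,0.7,0.75,0.8]
  travel:
    - [0,0,0]
    - [0,0,0]
    - [0,0,0]
    - [0,0,0]
    - [0,0,0]
    - [0,0,0]
    - [0,0,0]
    - [0,0,0]
  dr:
    - [0,0,0]
    - [0,0,0]
    - [0,0,0]
    - [0,0,0]
    - [0,0,0]
    - [0,0,0]
    - [0,0,0]
    - [0,0,0]
  squeeze: 4

```text
time: 2.87
tool_pos: [0.5738, 0.0854, 0.1274]
tool_rot: [3.139, 0.001, 2.806]
contact_force: [-0.3, 5.0, 1.9]
opening: 0.0199
grip_force: 4.0
```

Emit:
arm_command:
  fingers: [0.8,0.8]
  travel:
    - [0,0.001,0]
    - [0,0.002,0]
  dr:
    - [0,0,0]
    - [0,0,0]

```text
time: 3.03
tool_pos: [0.5741, 0.0857, 0.1273]
tool_rot: [-3.141, 0.001, 2.806]
contact_force: [-0.9, -2.4, 5.0]
opening: 0.02
grip_force: 4.0
```

```bash
python3 - <<'E'
from h import *
o=observe();print({k:np.round(v,4) for k,v in o.items()})
E
```

```text
{'time': np.float64(3.0333), 'qpos': array([ 1.6600e-02,  5.3430e-01,  1.5059e+00, -8.0000e-04,  1.1009e+00,
       -1.2188e+00]), 'qvel': array([ 0.0113,  0.0088, -0.0171, -0.0177,  0.0059,  0.0199]), 'joint_efforts': array([ 1.29710e+00, -4.84910e+01, -2.16805e+01,  7.93100e-01,
       -3.86300e-01, -6.70000e-03]), 'tool_pos': array([0.5741, 0.0857, 0.1273]), 'tool_rot': array([-3.1411e+00,  8.0000e-04,  2.8065e+00]), 'contact_force': array([-0.9335, -2.3848,  5.0182]), 'torque': array([-0.4184,  0.2211,  0.0188]), 'grip_force': np.float64(4.0017), 'opening': np.float64(0.02)}
```

```bash
python3 - <<'E'
import numpy as np
f0=18.2
for k in range(4):
    a=np.radians(f0+90*k);f=a+np.radians(11.25)*np.arange(1,9)
    print([[round(.052*(np.sin(x)-np.sin(a)),4),round(.052*(np.cos(x)-np.cos(a)),4),0] for x in f])
E
```

```text
[[np.float64(0.0093), np.float64(-0.0041), 0], [np.float64(0.0177), np.float64(-0.01), 0], [np.float64(0.0247), np.float64(-0.0173), 0], [np.float64(0.0302), np.float64(-0.026), 0], [np.float64(0.0339), np.float64(-0.0355), 0], [np.float64(0.0356), np.float64(-0.0455), 0], [np.float64(0.0354), np.float64(-0.0557), 0], [np.float64(0.0332), np.float64(-0.0656), 0]]
[[np.float64(-0.0041), np.float64(-0.0093), 0], [np.float64(-0.01), np.float64(-0.0177), 0], [np.float64(-0.0173), np.float64(-0.0247), 0], [np.float64(-0.026), np.float64(-0.0302), 0], [np.float64(-0.0355), np.float64(-0.0339), 0], [np.float64(-0.0455), np.float64(-0.0356), 0], [np.float64(-0.0557), np.float64(-0.0354), 0], [np.float64(-0.0656), np.float64(-0.0332), 0]]
[[np.float64(-0.0093), np.float64(0.0041), 0], [np.float64(-0.0177), np.float64(0.01), 0], [np.float64(-0.0247), np.float64(0.0173), 0], [np.float64(-0.0302), np.float64(0.026), 0], [np.float64(-0.0339), np.float64(0.0355), 0], [np.float64(-0.0356), np.float64(0.0455), 0], [np.float64(-0.0354), np.float64(0.0557), 0], [np.float64(-0.0332), np.float64(0.0656), 0]]
[[np.float64(0.0041), np.float64(0.0093), 0], [np.float64(0.01), np.float64(0.0177), 0], [np.float64(0.0173), np.float64(0.0247), 0], [np.float64(0.026), np.float64(0.0302), 0], [np.float64(0.0355), np.float64(0.0339), 0], [np.float64(0.0455), np.float64(0.0356), 0], [np.float64(0.0557), np.float64(0.0354), 0], [np.float64(0.0656), np.float64(0.0332), 0]]
```

Emit:
arm_command:
  fingers: [0.8,0.8,0.8,0.8,0.8,0.8,0.8,0.8]
  travel:
    - [0.0093,-0.0041,0]
    - [0.0177,-0.01,0]
    - [0.0247,-0.0173,0]
    - [0.0302,-0.026,0]
    - [0.0339,-0.0355,0]
    - [0.0356,-0.0455,0]
    - [0.0354,-0.0557,0]
    - [0.0332,-0.0656,0]
  dr:
    - [0,0,0]
    - [0,0,0]
    - [0,0,0]
    - [0,0,0]
    - [0,0,0]
    - [0,0,0]
    - [0,0,0]
    - [0,0,0]
  squeeze: 10

```text
time: 3.7
tool_pos: [0.5245, 0.0341, 0.1277]
tool_rot: [3.139, 0.009, 2.806]
contact_force: [12.7, 3.2, -3.6]
opening: 0.02
grip_force: 10.0
```

Emit:
arm_command:
  fingers: [0.8,0.8,0.8,0.8,0.8,0.8,0.8,0.8]
  travel:
    - [-0.0055,-0.0088,0]
    - [-0.0128,-0.0167,0]
    - [-0.0201,-0.0237,0]
    - [-0.0288,-0.0292,0]
    - [-0.0383,-0.0329,0]
    - [-0.0483,-0.0346,0]
    - [-0.0585,-0.0344,0]
    - [-0.0684,-0.0322,0]
  dr:
    - [0,0,0]
    - [0,0,0]
    - [0,0,0]
    - [0,0,0]
    - [0,0,0]
    - [0,0,0]
    - [0,0,0]
    - [0,0,0]

```text
time: 4.37
tool_pos: [0.5756, -0.0162, 0.1274]
tool_rot: [3.138, -0.001, 2.806]
contact_force: [-2.2, 13.2, 7.1]
opening: 0.0193
grip_force: 10.0
```

Emit:
arm_command:
  fingers: [0.8,0.8,0.8,0.8,0.8,0.8,0.8,0.8]
  travel:
    - [-0.0089,0.0053,0]
    - [-0.0169,0.0124,0]
    - [-0.0239,0.0197,0]
    - [-0.0294,0.0284,0]
    - [-0.0331,0.0379,0]
    - [-0.0348,0.0479,0]
    - [-0.0346,0.0581,0]
    - [-0.0324,0.068,0]
  dr:
    - [0,0,0]
    - [0,0,0]
    - [0,0,0]
    - [0,0,0]
    - [0,0,0]
    - [0,0,0]
    - [0,0,0]
    - [0,0,0]

```text
time: 5.03
tool_pos: [0.6289, 0.0347, 0.1275]
tool_rot: [-3.14, 0.002, 2.806]
contact_force: [-2.3, -2.7, 5.2]
opening: 0.0199
grip_force: 10.0
```

Emit:
arm_command:
  fingers: [0.8,0.8,0.8,0.8,0.8,0.8,0.8,0.8]
  travel:
    - [0.0041,0.0093,0]
    - [0.0104,0.0182,0]
    - [0.0185,0.0255,0]
    - [0.028,0.031,0]
    - [0.0383,0.0343,0]
    - [0.049,0.0353,0]
    - [0.0597,0.0342,0]
    - [0.0696,0.0317,0]
  dr:
    - [0,0,0]
    - [0,0,0]
    - [0,0,0]
    - [0,0,0]
    - [0,0,0]
    - [0,0,0]
    - [0,0,0]
    - [0,0,0]

```text
time: 5.7
tool_pos: [0.5731, 0.0883, 0.1275]
tool_rot: [-3.141, 0.003, 2.807]
contact_force: [2.1, -6.3, 4.4]
opening: 0.0197
grip_force: 10.0
```

Emit:
arm_command:
  fingers: [0.8,0.8]
  travel:
    - [0,0,0]
    - [0,0,0]
  dr:
    - [0,0,0]
    - [0,0,0]

```text
time: 5.87
tool_pos: [0.5721, 0.088, 0.1274]
tool_rot: [-3.141, 0.0, 2.806]
contact_force: [-0.7, -3.1, 5.8]
opening: 0.0197
grip_force: 10.0
```

Emit:
arm_command:
  fingers: [0.3,-0.1,-0.1,-0.1,-0.1,-0.1,-0.1,-0.1]
  travel:
    - [0,0,0]
    - [0,0,0]
    - [0,0,0]
    - [0,0,-0.015]
    - [0,0,-0.03]
    - [0,0,-0.05]
    - [0,0,-0.07]
    - [0,0,-0.08]
  dr:
    - [0,0,0]
    - [0,0,0]
    - [0,0,0]
    - [0,0,0]
    - [0,0,0]
    - [0,0,0]
    - [0,0,0]
    - [0,0,0]

```text
time: 6.53
tool_pos: [0.5734, 0.0886, 0.2087]
tool_rot: [3.141, 0.002, 2.806]
contact_force: [1.4, 0.1, 0.7]
opening: 0.0503
grip_force: 0.0
```

```bash
python3 - <<'E'
from h import *
c=read_camera("side");s=load("side")
print(observe()["tool_pos"].round(4))
f=lambda i:cv2.resize(i["color"][180:330,260:360],None,fx=4,fy=4,interpolation=cv2.INTER_CUBIC)
cv2.imwrite("pics/cmp2.png",np.hstack([f(s),f(c)]))
E
```

```text
[0.574  0.0886 0.2099]
```

View pics/cmp2.png

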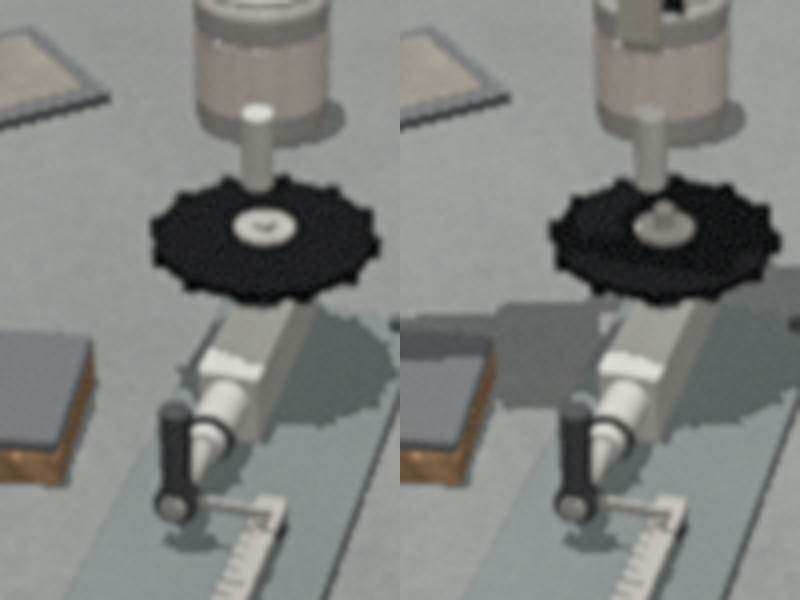

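Comparing before (left) and after (right): the knob is back at its start, at x 257→251 in the crop, which is about 3° past a full turn. The screw end has risen. Next is the peg.

Emit:
arm_command:
  fingers: [-0.1,-0.1,-0.1,-0.1,-0.1,-0.1,-0.1,-0.1]
  travel:
    - [-0.002,-0.02,0]
    - [-0.005,-0.05,0]
    - [-0.008,-0.085,0]
    - [-0.012,-0.12,0]
    - [-0.015,-0.155,0]
    - [-0.018,-0.19,0.02]
    - [-0.0205,-0.215,0.05]
    - [-0.0205,-0.2205,0.07]
  dr:
    - [0,0,0]
    - [0,0,0]
    - [0,0,0]
    - [0,0,0]
    - [0,0,0]
    - [0,0,0]
    - [0,0,0]
    - [0,0,0]

```text
time: 7.25
tool_pos: [0.5176, -0.1298, 0.134]
tool_rot: [-3.141, -0.002, 2.803]
contact_force: [0.6, 0.6, -0.8]
opening: 0.0506
grip_force: 0.0
```

Emit:
arm_command:
  fingers: [-0.1,-0.1]
  travel:
    - [0,0,0]
    - [0,0,0]
  dr:
    - [0,0,0]
    - [0,0,0]

```text
time: 7.42
tool_pos: [0.5186, -0.1263, 0.1354]
tool_rot: [3.141, -0.004, 2.805]
contact_force: [0.7, -0.2, 0.3]
opening: 0.0501
grip_force: 0.0
```

```bash
python3 - <<'E'
from h import *
c=read_camera("side");t=read_camera("top")
p=observe()["tool_pos"];print(p.round(4))
q=p-[0,0,.0]
a=c["color"][200:350,250:350].copy();b=t["color"][200:300,310:410].copy()
A=cv2.resize(a,None,fx=4,fy=4,interpolation=cv2.INTER_CUBIC);B=cv2.resize(b,None,fx=4,fy=4,interpolation=cv2.INTER_CUBIC)
u,v=proj(c,[.523,-.1265,.1]);print(u,v)
B=cv2.copyMakeBorder(B,0,200,0,0,0)
cv2.imwrite("pics/peg3.png",np.hstack([A,B]))
E
```

```text
[ 0.5204 -0.126   0.1376]
304.6164164046863 279.98579030529123
```

View pics/peg3.png

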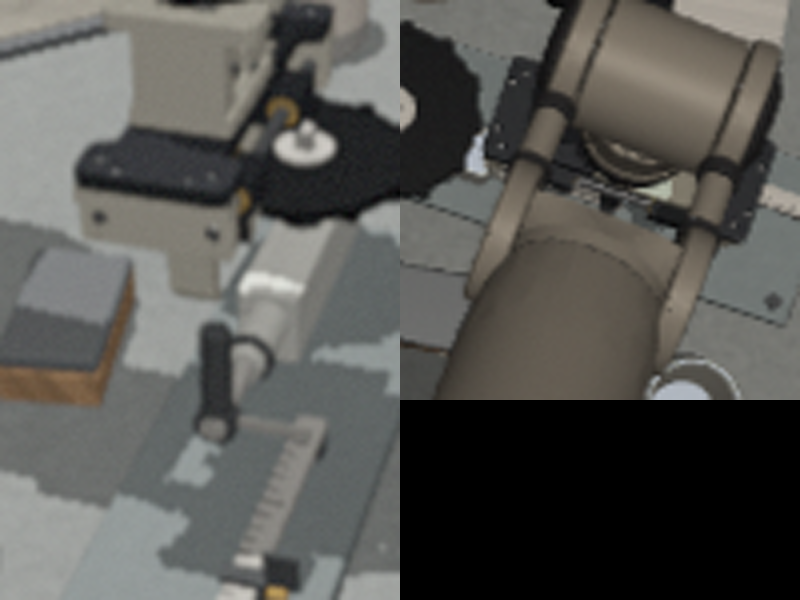

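The side crop shows the fingertips above and slightly behind the peg top, which is at (215,330), and in line with the rod. Descend and grip.

Emit:
arm_command:
  fingers: [-0.1,-0.1,-0.1,-0.1,-0.1,-0.1,-0.1,-0.1]
  travel:
    - [0,0,0.01]
    - [0,0,0.022]
    - [0,0,0.034]
    - [0,0,0.046]
    - [0,0,0.058]
    - [0,0,0.068]
    - [0,0,0.076]
    - [0,0,0.077]
  dr:
    - [0,0,0]
    - [0,0,0]
    - [0,0,0]
    - [0,0,0]
    - [0,0,0]
    - [0,0,0]
    - [0,0,0]
    - [0,0,0]

```text
time: 8.18
tool_pos: [0.5191, -0.1259, 0.0585]
tool_rot: [3.141, -0.002, 2.807]
contact_force: [0.3, 0.5, 0.3]
opening: 0.0505
grip_force: 0.0
```

Emit:
arm_command:
  fingers: [0.2,0.4,0.5,0.6,0.7,0.8,0.8,0.8]
  travel:
    - [0,0,0]
    - [0,0,0]
    - [0,0,0]
    - [0,0,0]
    - [0,0,0]
    - [0,0,0]
    - [0,0,0]
    - [0,0,0]
  dr:
    - [0,0,0]
    - [0,0,0]
    - [0,0,0]
    - [0,0,0]
    - [0,0,0]
    - [0,0,0]
    - [0,0,0]
    - [0,0,0]
  squeeze: 15

```text
time: 8.85
tool_pos: [0.5191, -0.1289, 0.0602]
tool_rot: [-3.138, 0.001, 2.807]
contact_force: [-5.0, -9.4, 1.2]
opening: 0.0179
grip_force: 15.0
```

```bash
python3 - <<'E'
from h import *
o=observe();print(*[o[k] for k in("tool_pos","tool_rot","contact_force","opening","grip_force")])
s=load("side")
S=lambda u,v,z:onz(s,255+(u+.5)/4.8-.5,255+(v+.5)/4.8-.5,z)
d=np.array([-.3281,-.9446,0]);e=np.array([.9446,-.3281,0])
P=S(345,258,.041);M=S(245,412,.05);K=S(233,130,.1)
t=load("top");T=lambda u,v,z:onz(t,275+(u+.5)/5-.5,195+(v+.5)/5-.5,z)
P2=T(452,225,.041);M2=T(612,277,.05);K2=T(442,255,.1)
for a in((P,M,K),(P2,M2,K2)): print("mark-ptr",(a[1]-a[0])@d,"mark-peg",(a[1]-a[2])@d,"lat mark",(a[1]-a[2])@e,"lat ptr",(a[0]-a[2])@e)
E
```

```text
[ 0.51906908 -0.12887883  0.06022059] [-3.13833983e+00  7.07266163e-04  2.80655487e+00] [-5.02643165 -9.39207663  1.16384992] 0.01786339159194519 15.000010281801224
mark-ptr 0.11476076833252316 mark-peg 0.11473621020793669 lat mark 0.03960269344002021 lat ptr 0.049667985324178994
mark-ptr 0.10210978107848222 mark-peg 0.10325462067586719 lat mark 0.03011147317847564 lat ptr 0.030553159706061997
```

```bash
python3 - <<'E'
from h import *
s=load("side");t=load("top")
S=lambda u,v,z:onz(s,255+(u+.5)/4.8-.5,255+(v+.5)/4.8-.5,z)
T=lambda u,v,z:onz(t,275+(u+.5)/5-.5,195+(v+.5)/5-.5,z)
d=np.array([-.3281,-.9446,0]);e=np.array([.9446,-.3281,0])
for n,K,f,c in(("side",S(233,130,.1),S,s),("top",T(442,255,.1),T,t)):
    K=K*[1,1,0]
    for a in(.095,.105,.115):
        print(n,a,[np.round([((x[0]-(255 if n=='side' else 275)+.5)*(4.8 if n=='side' else 5)),((x[1]-(255 if n=='side' else 195)+.5)*(4.8 if n=='side' else 5))]) for x in(proj(c,K+a*d+.055*e+[0,0,.05]),proj(c,K+a*d+.072*e+[0,0,.05]))])
    print("ptr tip pred",n,proj(c,K+.051*e+[0,0,.041]))
b=cv2.resize(s["color"][325:360,295:335],None,fx=14,fy=14,interpolation=cv2.INTER_CUBIC)
a=cv2.resize(t["color"][230:262,385:415],None,fx=14,fy=14,interpolation=cv2.INTER_CUBIC)
a=a[:420];b=b[:420];h=min(len(a),len(b));cv2.imwrite("pics/clip.png",np.hstack([b[:h,:380],a[:h]]));print(a.shape,b.shape)
E
```

```text
side 0.095 [array([297., 387.]), array([338., 395.])]
side 0.105 [array([290., 403.]), array([331., 411.])]
side 0.115 [array([283., 420.]), array([324., 428.])]
ptr tip pred side (np.float64(327.0902583106041), np.float64(308.46780377257573))
top 0.095 [array([612., 235.]), array([620., 209.])]
top 0.105 [array([628., 240.]), array([636., 214.])]
top 0.115 [array([643., 246.]), array([652., 220.])]
ptr tip pred top (np.float64(366.7275513537489), np.float64(233.29621936629204))
(420, 420, 3) (420, 560, 3)
```

View pics/clip.png

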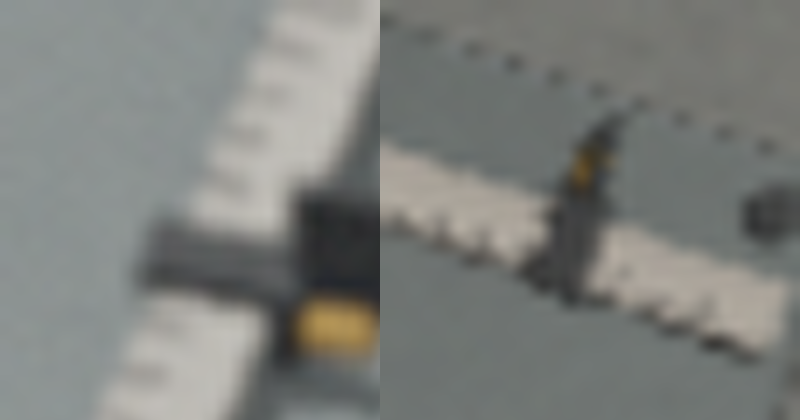

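The clip close-up shows the upright blade's left (near) edge at side pixel about (316,338), and its far top end at top pixel about (401,237). Both give the mark about 104 mm beyond the peg. Pull to just short of that, then fine-tune.

Emit:
arm_command:
  fingers: [0.8,0.8,0.8,0.8,0.8,0.8,0.8,0.8]
  travel:
    - [0,-0.002,0]
    - [0,-0.005,0]
    - [0,-0.011,0]
    - [0,-0.018,0]
    - [0,-0.026,0]
    - [0,-0.034,0]
    - [0,-0.042,0]
    - [0,-0.05,0]
  dr:
    - [0,0,0]
    - [0,0,0]
    - [0,0,0]
    - [0,0,0]
    - [0,0,0]
    - [0,0,0]
    - [0,0,0]
    - [0,0,0]
  squeeze: 30

```text
time: 9.52
tool_pos: [0.5038, -0.1729, 0.0601]
tool_rot: [3.14, 0.001, 2.806]
contact_force: [4.2, 6.7, 2.7]
opening: 0.0175
grip_force: 30.0
```

Emit:
arm_command:
  fingers: [0.8,0.8,0.8,0.8,0.8,0.8,0.8,0.8]
  travel:
    - [0,-0.008,0]
    - [0,-0.016,0]
    - [0,-0.025,0]
    - [0,-0.034,0]
    - [0,-0.042,0]
    - [0,-0.049,0]
    - [0,-0.052,0]
    - [0,-0.052,0]
  dr:
    - [0,0,0]
    - [0,0,0]
    - [0,0,0]
    - [0,0,0]
    - [0,0,0]
    - [0,0,0]
    - [0,0,0]
    - [0,0,0]

```text
time: 10.18
tool_pos: [0.4868, -0.2217, 0.0601]
tool_rot: [3.139, 0.001, 2.805]
contact_force: [5.0, 8.3, 2.4]
opening: 0.0174
grip_force: 30.0
```

```bash
cat > m.py <<'E'
from h import *
import sys
d=np.array([-.3281,-.9446,0])
c=read_camera("side");ps=[]
for i in range(3): read_camera("top");ps.append(observe()["tool_pos"])
t=read_camera("top")
o=observe();print(np.round(ps,4).tolist(),o["contact_force"].round(1),o["opening"],o["grip_force"])
print("disp",[((p-np.array([.5191,-.1289,.06]))@d).round(4) for p in ps])
np.save("sideN.npy",c,allow_pickle=True)
b=cv2.resize(c["color"][318:362,280:338],None,fx=8,fy=8,interpolation=cv2.INTER_CUBIC)
a=cv2.resize(t["color"][230:274,380:415],None,fx=8,fy=8,interpolation=cv2.INTER_CUBIC)
cv2.imwrite(sys.argv[1],np.hstack([b,a]))
E
python3 m.py pics/p4.png
```

```text
[[0.4869, -0.2213, 0.0601], [0.487, -0.2212, 0.0601], [0.487, -0.2211, 0.0601]] [3.8 9.6 2.3] 0.01766962090735644 30.007144510746002
disp [np.float64(0.0979), np.float64(0.0977), np.float64(0.0977)]
```

View pics/p4.png

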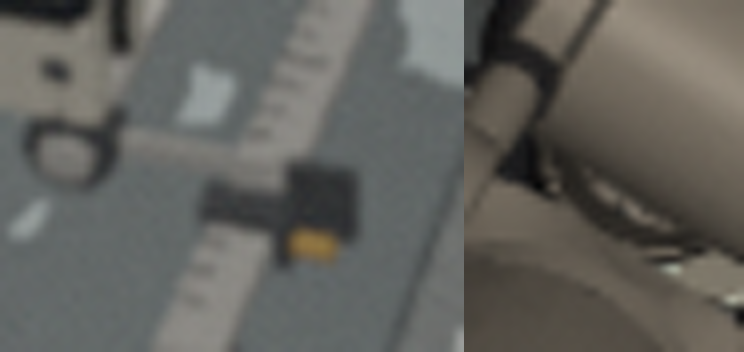

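The picture shows the pointer running from (120,140) to about (275,165) in the side crop and the blade's near top corner at (287,163). The pointer is still several mm short. I'll measure this numerically.

```bash
python3 - <<'E'
from h import *
c=np.load("sideN.npy",allow_pickle=True).item();s=load("side")
g=cv2.cvtColor(c["color"],cv2.COLOR_BGR2GRAY);g0=cv2.cvtColor(s["color"],cv2.COLOR_BGR2GRAY)
np.set_printoptions(linewidth=200)
print("now  u296-326, v330-350");print(g[330:352,294:326])
print("start u 304-330, v 300-314");print(g0[300:316,304:330])
# direction d in side frame from plate edge
S=lambda u,v,z:onz(s,255+(u+.5)/4.8-.5,255+(v+.5)/4.8-.5,z)
a,b=S(532,38,.012),S(327,578,.012);w=(b-a)/np.linalg.norm(b-a);print("edge dir",w,np.linalg.norm(b-a))
E
```

```text
now  u296-326, v330-350
[[106 102 103 101 105 101 101 100 108 132 150 154 155 153 137 110 101 100 111 127 132 133 135 135 136 135 131 110 101  99 101 101]
 [ 81  84  98 105 102 104 101 101 117 144 154 154 156 150 121 101 100 101 110 119 120 124 136 138 139 135 121 102 101 104 100  99]
 [ 61  70  96 103 100 104 101 106 130 146 150 151 150 134 110 100 100 109 121 128 123 128 134 137 138 133 111 101  97 100 101 101]
 [ 59  78  99 102 104 102 101 108 119 128 129 127 126 115 102  98 104 118 129 132 134 137 135 136 136 127 108  98  99 101  99  99]
 [ 70 102 119 122 117 113 112 109 112 109 108 106 104 102  99 101 109 112 112 119 135 137 139 138 135 120 103  97 101  99 100  99]
 [ 73 108 124 124 123 121 122 121 120 118 115 112 109 105 103 107 119 118 120 125 133 136 138 137 130 112 100  98 102 101 100 100]
 [ 67 103 115 115 115 119 119 121 125 122 121 123 121 120 117 118 131 134 135 138 138 137 135 134 120 104 101 102 102 101 101  99]
 [ 67 100 108 108 111 110 110 114 114 116 118 118 120 120 118 122 131 132 133 135 132 126 115 110 101  94  97  99 100 100  99 101]
 [ 78 100 106 105 105 106 10
[... 2911 characters left out ...]
70  68  78  86  94  93 100 124 138 146 145 143 143 143 142 141 139 160 152 142 133 135 168 183 157]
 [106  87  85  92  92  96  94 110 136 144 143 142 142 144 143 143 138 139 153 154 138 127 136 174 175 132]
 [127 103  96  96  95  95 100 121 137 142 144 143 142 142 142 141 140 146 151 161 163 146 145 158 146  99]
 [116 103  97  93  97  94  99 113 117 125 140 143 142 143 140 145 159 168 165 174 181 174 172 166 128  73]
 [102  97  94  95  96  95  97  95  96 107 132 141 144 143 142 152 173 181 178 181 185 187 188 174 123  68]
 [ 96  96  97  95  92  94  96  92  91  95 117 135 140 139 143 154 168 174 182 188 188 191 186 160 113  79]]
edge dir [-0.33247943 -0.94311051  0.        ] 0.390692681344763
```

```bash
python3 - <<'E'
from h import *
c=load("side")
for d in(np.array([-.3281,-.9446,0]),np.array([-.3325,-.9431,0])):
    e=np.array([-d[1],d[0],0]);K=onz(c,255+(233.5)/4.8-.5,255+130.5/4.8-.5,.1)*[1,1,0]
    def f(u,v,z):
        q=onz(c,u,v,z)-K;return (q@d).round(4),(q@e).round(4)
    print("start ptr",f(313,305.65,.041),"now ptr",f(296.5,336.0,.041),f(306,337.5,.041),"top edge z .047:",f(313,303.2,.047),f(296.5,333.4,.047),
     "blade corner",f(315.2,337.6,.05),f(320,338.3,.05),f(322,338.5,.05))
E
```

```text
start ptr (np.float64(-0.0012), np.float64(0.02)) now ptr (np.float64(0.098), np.float64(0.0156)) (np.float64(0.0972), np.float64(0.0347)) top edge z .047: (np.float64(-0.0019), np.float64(0.0199)) (np.float64(0.0972), np.float64(0.0156)) blade corner (np.float64(0.1023), np.float64(0.0549)) (np.float64(0.1017), np.float64(0.0643)) (np.float64(0.1012), np.float64(0.0681))
start ptr (np.float64(-0.0013), np.float64(0.02)) now ptr (np.float64(0.0979), np.float64(0.0161)) (np.float64(0.097), np.float64(0.0352)) top edge z .047: (np.float64(-0.0019), np.float64(0.0199)) (np.float64(0.0971), np.float64(0.016)) blade corner (np.float64(0.102), np.float64(0.0554)) (np.float64(0.1014), np.float64(0.0647)) (np.float64(0.1009), np.float64(0.0686))
```

The blade centre is at ≈103.3 mm and the pointer at ≈97.5 mm, which matches the arm's measured pull of 97.8 mm. So 6 mm is left.

Emit:
arm_command:
  fingers: [0.8,0.8,0.8,0.8,0.8,0.8,0.8,0.8]
  travel:
    - [0,-0.002,0]
    - [0,-0.004,0]
    - [0,-0.0055,0]
    - [0,-0.006,0]
    - [0,-0.006,0]
    - [0,-0.006,0]
    - [0,-0.006,0]
    - [0,-0.006,0]
  dr:
    - [0,0,0]
    - [0,0,0]
    - [0,0,0]
    - [0,0,0]
    - [0,0,0]
    - [0,0,0]
    - [0,0,0]
    - [0,0,0]

```text
time: 11.1
tool_pos: [0.4851, -0.2266, 0.0601]
tool_rot: [3.139, 0.001, 2.806]
contact_force: [5.5, 9.1, 3.9]
opening: 0.0176
grip_force: 30.0
```

```bash
python3 m.py pics/p5.png; python3 - <<'E'
from h import *
np.set_printoptions(linewidth=200)
c=np.load("sideN.npy",allow_pickle=True).item();g=cv2.cvtColor(c["color"],cv2.COLOR_BGR2GRAY)
print(g[332:345,292:326])
E
```

```text
[[0.4851, -0.2267, 0.0601], [0.4851, -0.2266, 0.0601], [0.4851, -0.2266, 0.0601]] [ 5.1 10.3  3.2] 0.017652663287723865 30.00783920288086
disp [np.float64(0.1035), np.float64(0.1035), np.float64(0.1035)]
[[101  90  94  98 102 103 104 103 102 112 136 149 153 152 155 145 123 103  99 109 123 128 124 128 134 138 137 132 111  99  99 100 100 100]
 [ 99  73  80  98 101 103 102 101 105 135 151 154 154 155 151 134 111 100 103 117 128 132 135 135 138 137 137 127 108 100 101  98 100 101]
 [ 91  66  72  91  99 102 103 102 113 140 152 153 154 150 132 114 103 102 109 112 115 119 133 136 138 136 133 120 105  99  99  98  99  97]
 [ 70  62  82  99 107 106 104 103 107 122 130 130 130 125 113 101  98 103 118 121 120 124 134 137 136 137 127 113 102  98 101  97 101 100]
 [ 53  68 104 116 123 120 120 116 117 114 109 106 109 109 104  98  96 105 122 131 135 136 141 138 135 133 121 104 100 100 101 102 100 100]
 [ 49  69 107 119 121 122 122 123 124 121 120 117 113 113 112 110 106 101 111 119 125 136 137 127 114 109 101  97  96 102 100 101  99 100]
 [ 48  61  98 114 112 112 113 117 121 120 121 121 122 120 121 
[... 211 characters left out ...]
 96]
 [ 51  79  98 103 103 104 103 104 107 107 107 109 112 110 111 112 116 114 120 117 121 127 129  97  60  46  49  48  51  52  52  55  72  93]
 [ 67  93  99 103 101  99 103 101 102 105 105 104 104  95  95  92  98 105 106 112 112 109 110  86  57  51  46  47  54  46  51  50  68  95]
 [ 85  98 103 100 101 101 102 102 100 101 103 102 101  80  73  73  77  82  84  94  91  85  82  68  53  47  53  51  51  51  50  50  68  94]
 [ 99 106 105 102 102 101 101 102 103 103 104 102  92  71  58  63  65  65  67  68  72  62  63  58  55  50  51  48  50  48  49  50  69  95]
 [105 103 101 101 103 103 103 104 102 105 104 101  88  64  58  56  58  55  59  62  61  61  63  58  54  50  46  51  49  48  49  51  66  93]]
```

The pointer tip is now visible beside the blade, with about 0.5 mm left by estimate. A small trim and a settle, then hand in.

Emit:
arm_command:
  fingers: [0.8,0.8,0.8,0.8,0.8,0.8]
  travel:
    - [0,-0.0005,0]
    - [0,-0.0005,0]
    - [0,-0.0005,0]
    - [0,-0.0005,0]
    - [0,-0.0005,0]
    - [0,-0.0005,0]
  dr:
    - [0,0,0]
    - [0,0,0]
    - [0,0,0]
    - [0,0,0]
    - [0,0,0]
    - [0,0,0]

```text
time: 11.85
tool_pos: [0.485, -0.2271, 0.0601]
tool_rot: [3.139, 0.001, 2.806]
contact_force: [5.9, 9.4, 3.0]
opening: 0.0173
grip_force: 30.0
```

```bash
python3 -c "
from cell import *
o=observe();print(o['tool_pos'],o['grip_force'],o['opening']);print(hand_in())"
```

```text
[ 0.48495034 -0.22705975  0.0600874 ] 30.0080806016922 0.017333206320930633
the job is handed in; nothing more can be done
None
```

I turned the handwheel one full turn anticlockwise (about 3° over), pulled the rod out about 104 mm until its pointer lined up with the marker blade (within about 1 mm by my camera estimate), and handed the job in at 11.9 s with the peg still gripped and steady; no verdict was shown.

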